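# Open the cell-charging cage and hold its gate back

## Task

The cells in the wire charging cage are done: lift the red charging tag up and off its hook on the gate and stand it in the white caddy, then squeeze the yellow bolt lug back against its black lug until it stays drawn. After that squeeze the red trigger against the black handle, swing the gate out past its hold-open click and right back to its stop, and finish still holding it there, because the gate's spring pulls it back if it is let go. Leave the multimeter, the tape roll and the opened phone where they are.

Things in the scene. Friction and masses are not known exactly. Their poses are not given: they have to be found in the camera images.
- cage: Fixed dark steel wire cage, 240 mm wide, 215 deep, 165 high, a charger with purple cells inside, blue-framed wire gate in front. Origin: foot of the gate's vertical hinge axis, on the bench. z up; -y runs along the shut gate from hinge to free end (195 mm); -x is outside, where the gate swings. A curved steel plate under 16 mm high lies in front of it, under the gate.
- gate_angle (a joint): Gate angle about the vertical hinge axis (rad): 0 shut, grows outwards (clockwise from above), stop at 1.72. A damped spring pulls it shut (at the handle about 1 N shut, 3 N wide). It clicks over a bump at 1.05, some 7 N more at the handle; let go beyond it, it falls back to 1.13. Bolt and trigger catch at the free end each block it.
- gate: The blue-framed wire gate with its lugs, handle and hook, 195 mm long, 15 mm thick, 165 mm high to the top of its rail. Origin: on the hinge axis at bench height, as the cage's; its axes equal the cage's when shut and turn with it.
- tag: Red and white plastic charging tag hung on the gate's hook, 60 mm wide, 135 tall, 8 thick, 48 to 84 g. Origin: middle of its lower edge; z up its height, x the normal of its face, y its width. From below: plate (0 to 62 mm), eye 30 mm wide (62 to 97 mm), solid grip tab 44 mm wide (97 to 135 mm). It hangs by the eye, face parallel to the shut gate, 43 to 49 mm outside the gate's mid-plane.
- hook (a point): Top of the steel hook's bar (8 mm round, level), where the tag's eye rests, 46 mm outside the gate's mid-plane, 157 mm above the bench, 108 mm from the hinge axis. Axes as the gate's: x across it (-x outwards), y towards the hinge, z up. The hook reaches 27 mm further to -x, its end turned up 10 mm: the tag must rise 11 to 26 mm, then come off to -x by 40 mm. The gate's top rail is 165 mm high.
- caddy: White open plastic caddy, loose, 0.5 kg, 60 mm (x) by 110 mm (y) outside, 70 mm high, walls 4 mm, so its mouth is 52 by 102 mm; floor 4 mm. Origin: centre of its underside, z up.
- bolt_pinch (a point): Middle of the bolt's two lugs once squeezed together, 14 mm below their tops (tops 212 mm above bench), 51 mm from the hinge axis. Axes as the gate's: z up, +y along it to the hinge. Lugs: 10 mm thick (y), 20 wide (x), 47 above the rail. The black lug is fixed, outer face 11 mm to +y of this point; the yellow one slides, outer face from 25 mm to -y (shot) to 11 mm to -y (drawn).
- bolt (a joint): Travel of the yellow bolt lug towards the black one (m): 0 shot, 0.014 fully drawn; it frees the gate from 0.0105 on. It rubs with 4 N, has no spring, and stays where it is left.
- handle (a point): Handle on the gate's top. Point: middle of black grip and red trigger once squeezed together, 14 mm below their tops (212 mm above bench), 149 mm from the hinge axis. Axes turn with the gate: z up, +y to the hinge. Grip: fixed, 12 mm thick (y), outer face 12 mm to +y. Trigger: 10 mm thick, outer face from 24 mm to 12 mm to -y. Both 20 mm wide (x), 47 above the rail. 61 mm free to the bolt lugs.
- trigger (a joint): Travel of the red trigger towards the grip (m): 0 at rest, 0.012 fully squeezed; the catch is free from 0.0095 on. A spring pushes it back out (5 N at rest, 10 N squeezed), so it must be kept squeezed while the gate starts to move.
- multimeter: Orange multimeter lying on its back, 170 x 85 x 46 mm. Bystander. Origin: centre of its underside.
- tape_roll: Beige roll of masking tape lying flat, 100 mm across, 48 mm high. Bystander. Origin: centre of its underside.
- phone: Opened black phone lying on its back, 146 x 71 x 11 mm. Bystander. Origin: centre of its underside.
There are look-alikes about, which are no part of the job. There is more than one size of the caddy; the one meant has the size given above.

How it is judged:
By the outcome, as a careful person would: the job done as asked, in the order asked, and still so for the second after the job is handed in, while the arm keeps its last pose, push and grip.
It also fails if it takes over 54 s, if anything falls off the work surface, if the arm or the gripper's body presses on something with over 40 N, if the wrist force passes 120 N, or if a joint passes its speed limit or range.

## Robot

A 7-joint arm with a two-finger parallel gripper is mounted at the origin on the work surface. World frame = base frame: x ahead of the robot, y to its left, z up, the work surface at z = 0. Lengths are in m, angles in degrees, forces in N, time in s.
With the tool pointing down it reaches from about 0.4 to 0.875 m from the base axis. Payload 6.5 kg.
Tool frame: the origin (TCP) lies on the centre line of the jaws, within the pads' length; the fingertips stand 19 mm ahead of it and the grasp point (between the pads) is the TCP; z points along the fingers, y is the line along which they close (so a half turn about z gives the same grasp; the last joint's range is limited). The gripper opens to 85 mm and grips with 20 to 120 N. Pads are 22 mm wide; open, the fingers measure 114 mm over their backs; the gripper's body (76 mm by 85 mm) begins 54 mm behind the grasp point. The pads swing forward as they close: fully open they stand 13 mm farther back than shut.
Start: joints at [-79.538, 30.733, -0.252, 88.115, 0.149, 61.152, -4.079], TCP at [0.16, 0.63, 0.25] pointing down, gripper open.
Joint ranges: [-154.64, 154.64], [-21.42, 123.67], [-72.66, 72.17], [13.99, 137.28], [-74.86, 254.86], [10.95, 109.41], [-158.01, 158.01]. Speed limits (degrees/s): [136.94, 136.94, 180, 180, 180, 180, 180].

## Interface

Orientations are given as [roll, pitch, yaw] about the fixed x, y, z axes, in that order (R = Rz(yaw) Ry(pitch) Rx(roll)).
In Python, from workcell import bot gives the robot as it stands.
- The arm moves only by the tool play_rows, never from a script. Its arguments are lists of equal length, an entry for each row: "turn": the turn, a rotation vector about the world's x, y, z in units of 5 degrees (1.0 is 5 degrees), a list of three; "translation": the shift along the world's x, y, z in m, a list of three; "jaw": the closure, from 0 (fully open) to 1 (shut). In form: {"turn": [[rx, ry, rz], ...], "translation": [[tx, ty, tz], ...], "jaw": [jaw, ...]}. A call has 1 to 10 rows; each row shifts and turns the commanded pose from where the row before left it; what a row does not reach is not made up. A row lasts 1/8 s, in which the tool goes at most 62.5 mm and 10.7 degrees, less where a joint would pass 70% of its speed; a pose out of reach is approached as far as the arm can. A call is refused whole if a number of a shift passes 0.0625 or a number of a turn 1, either way. A call with a gripper value outside its range is refused whole. The fingers move at their own pace and stop on an object; the grip force is fixed at half the most. Time passes only in rows, so rows that do not move let the fingers close. It gives the time, the measured TCP pose, the force, the opening and the grip force at its end, in the units of the state.
- bot.read_state(): the state, without advancing time (a new reading comes with each control period).
- bot.camera(name): name is "scene" or "side" or "wrist"; returns a dict with "pixels" (384x512x3 uint8, red, green, blue), "fx", "fy", "cx", "cy" (pixels), "k1" (the pictures are not rectified: a ray, as slopes to the right and down, at radius r is drawn at 1 + k1 r^2 times it, then the intrinsics apply), "rvec" (rotation vector, rad) and "tvec" (3), from world to camera coordinates, as OpenCV has them; the wrist camera has in their place "hand_eye" (4x4, takes a point from camera to tool coordinates, whose origin is the TCP and whose axes are the flange's). Camera axes: x right, y down, z forward; pixel columns grow to the right and rows downward; lengths in m; the calibration is good to about 2 mm. A picture is of the moment at which its call begins: read the wrist's pose just before it. There is no depth.
- bot.close_job(): hands the job in; it is judged then, once.
The state is a dict: "clock": time; "joint_positions": joint angles; "dq": joint speeds; "effort": joint torques, N m; "eef_pos": TCP position; "tool_rot": TCP orientation; "ft_force": force on the tool from outside, world axes, zero at the start; "ft_torque": the same for the moment, N m; "finger_gap": finger opening in m; "grasp_force": force on a finger pad.
Only numpy, scipy, OpenCV 4.12 (cv2) and the standard library are available. Lean on these libraries where they do the work, as an engineer would, in place of code of your own. Each camera call takes 0.05 s, during which the arm holds its last target. There are 200 camera calls.

## Working session

There is one attempt and no reset: what is moved stays moved. The work goes in short steps, Python scripts to look and compute and a tool call to move; the robot and the scene stay as the last step left them, time stands still between calls to the robot, and variables do not carry over. Pictures are saved under pics/ and viewed, at most 11 in all, crops included, and the job is handed in when it is done.

Besides the shell and the picture viewer there is one more tool, called after ">>>" as name(argument=value, ...) on one line, values as JSON. play_rows: Moves the arm, as the interface text tells. Its arguments: {"type":"object","properties":{"turn":{"type":"array"},"translation":{"type":"array"},"jaw":{"type":"array"}},"required":["turn","translation","jaw"]}

```bash
mkdir -p pics; ls
cat > h.py <<'E'
import numpy as np, cv2
from workcell import bot
from scipy.spatial.transform import Rotation as R
def snap(name):
    s=bot.read_state(); c=bot.camera(name)
    if 'hand_eye' in c:
        T=np.eye(4); T[:3,:3]=R.from_euler('xyz',s['tool_rot'],degrees=True).as_matrix(); T[:3,3]=s['eef_pos']
        W=T@np.array(c['hand_eye']); c['R']=W[:3,:3].T; c['C']=W[:3,3]
    else:
        c['R']=cv2.Rodrigues(np.array(c['rvec'],float))[0]; c['C']=-c['R'].T@np.array(c['tvec'],float)
    return c
def ray(c,u,v):
    xd=np.array([(u-c['cx'])/c['fx'],(v-c['cy'])/c['fy']]); x=xd.copy()
    for _ in range(20): x=xd/(1+c['k1']*(x@x))
    d=c['R'].T@np.array([x[0],x[1],1.]); return d/np.linalg.norm(d)
def onz(c,u,v,z):
    d=ray(c,u,v); return c['C']+d*(z-c['C'][2])/d[2]
def tri(c1,p1,c2,p2):
    d1,d2=ray(c1,*p1),ray(c2,*p2); A=np.stack([d1,-d2],1)
    t=np.linalg.lstsq(A,c2['C']-c1['C'],rcond=None)[0]
    a,b=c1['C']+d1*t[0],c2['C']+d2*t[1]; return (a+b)/2,np.linalg.norm(a-b)
def proj(c,P):
    q=c['R']@(np.array(P)-c['C']); x=q[:2]/q[2]; x=x*(1+c['k1']*(x@x)); return np.array([c['fx']*x[0]+c['cx'],c['fy']*x[1]+c['cy']])
def save(c,n): cv2.imwrite('pics/'+n+'.png',c['pixels'][:,:,::-1])
E
python3 - <<'E'
from h import *
import pickle
for n in ['scene','side','wrist']:
    c=snap(n); save(c,n+'0'); pickle.dump(c,open(n+'0.pkl','wb')); print(n,c['C'],c['fx'],c['k1'])
print(bot.read_state())
a=[cv2.imread(f'pics/{n}0.png') for n in ['scene','side']]
E
```

```text
pics
scene [ 0.862555   -0.5005386   1.17874812] 402.5955429618021 -0.11510990957885146
side [ 0.24830599 -1.12353447  0.97686712] 491.9499625713415 -0.16687867647823498
wrist [0.08975224 0.64736406 0.37320375] 339.2101998500979 -0.047536250343101376
{'clock': 0.15, 'joint_positions': array([-79.53820899,  30.76749886,  -0.25270531,  88.15545429,
         0.14844083,  61.15204075,  -4.08209228]), 'dq': array([-0.05163743, -0.15588378, -0.08943314, -0.08691217, -0.07517234,
       -0.02492673,  0.05025306]), 'effort': array([ 2.07413883e-03, -5.83786154e+01,  1.04985360e+00, -2.59353107e+01,
        1.24731127e-02,  6.50330956e-03,  3.77655863e-05]), 'eef_pos': array([0.1599627 , 0.62955455, 0.24963015]), 'tool_rot': array([-1.79925568e+02,  5.96747282e-03,  1.65745048e+02]), 'ft_force': array([-0.19502031,  0.22802961,  0.23173665]), 'ft_torque': array([-0.0496478 ,  0.02878968,  0.00203659]), 'grasp_force': 0.0, 'finger_gap': 0.08511582946079643}
```

View pics/scene0.png

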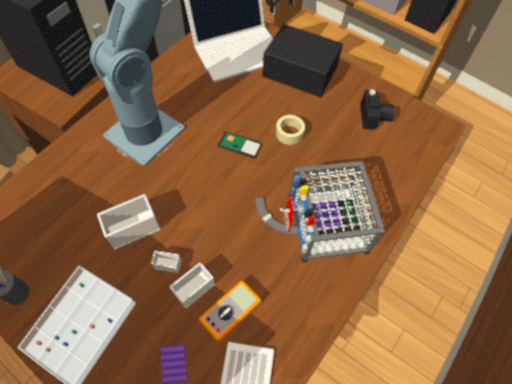

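View pics/side0.png

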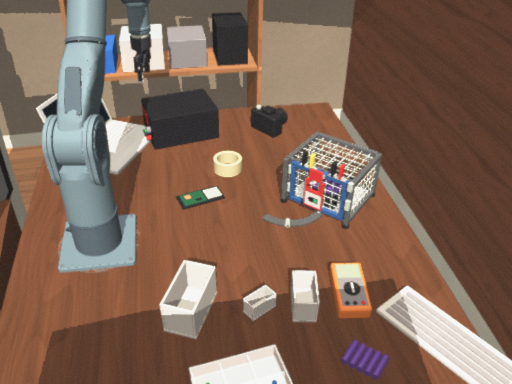

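Three white caddies: scene (128,222) / side (190,300), scene (166,261) / side (260,302), scene (192,285) / side (305,297). The next step is to measure their sizes and enlarge the gate.

Run:
```python
from h import *
import pickle
S,D=[pickle.load(open(n+'0.pkl','rb')) for n in ['scene','side']]
def crop(c,x,y,w,h,k): return cv2.resize(c['pixels'][y:y+h,x:x+w,::-1],None,fx=k,fy=k,interpolation=cv2.INTER_CUBIC)
a=crop(S,250,155,80,60,5);a=np.hstack([crop(S,255,160,80,60,5),crop(D,280,140,80,60,5)])
b=np.hstack([crop(S,95,190,125,94,3.2),crop(D,155,258,170,80,400/170)]) if 0 else np.hstack([cv2.resize(crop(S,95,190,130,120,1),(400,300),interpolation=cv2.INTER_CUBIC),cv2.resize(crop(D,155,255,170,85,1),(400,300),interpolation=cv2.INTER_CUBIC)])
cv2.imwrite('pics/crop1.png',np.vstack([a,b]))
# rough colour blobs
for n,c in [('S',S),('D',D)]:
    h=cv2.cvtColor(c['pixels'],cv2.COLOR_RGB2HSV)
    for nm,lo,hi in [('yel',(22,150,120),(34,255,255)),('red',(0,170,110),(6,255,255)),('white',(0,0,140),(180,45,255))]:
        m=cv2.inRange(h,lo,hi)
        if nm=='red': m|=cv2.inRange(h,(174,170,110),(180,255,255))
        k,l,st,ce=cv2.connectedComponentsWithStats(m)
        for i in range(1,k):
            if st[i,4]>(100 if nm=='white' else 8): print(n,nm,st[i],ce[i].round(1))
```

```text
S yel [300 185   9  10  73] [304.  189.5]
S red [286 197   8  35 127] [290.  211.3]
S red [307 216   9   9  56] [310.9 220.1]
S white [  90    0   50   95 1415] [112.4  42.4]
S white [ 184    0   89   81 2953] [231.8  49. ]
S white [316   1  28  22 293] [329.3  11.8]
S white [364   0  34  14 233] [383.9   4.3]
S white [347  22  38  21 189] [365.7  32.2]
S white [400  48  29  17 148] [413.8  56. ]
S white [456  72  56  38 671] [484.9  89.7]
S white [ 104  121   80   44 1158] [139.  142.6]
S white [241 140  19  15 197] [250.1 147. ]
S white [ 309  167   64   64 1687] [342.4 196.4]
S white [295 188  12  25 125] [299.4 201.2]
S white [  97  194   62   44 1615] [130.2 218.7]
S white [300 215  14  38 250] [305.4 232.9]
S white [320 215  19  18 127] [328.4 223.1]
S white [311 234  64  22 746] [340.6 244.4]
S white [151 251  29  19 359] [166.1 259.6]
S white [171 263  43  40 793] [192.7 282.7]
S white [  18  266  117  118 7001] [ 77.9 327.3]
S white [217 296  26  23 202] [232.  306.2]
S white [ 221  342   53   42 1821] [247.1 364.5]
D yel [311 156   4  10  14] [312.6 161.1]
D red [147 135   
[... 329 characters left out ...]
0.1 133.4]
D white [ 101   99   50   75 1543] [123.4 141.1]
D white [333 109  35  41 332] [350.  128.4]
D white [303 138  64  44 484] [332.9 158.1]
D white [344 164  33  49 500] [359.9 191.8]
D white [ 377  167  135  217 7755] [445.1 319.2]
D white [294 169  14  29 178] [299.6 184.9]
D white [203 186  19  13 159] [211.9 192.3]
D white [305 191  16  17 134] [312.2 199.3]
D white [323 195  17  18 112] [332.2 204.2]
D white [  58  214   77   58 1938] [ 98.6 252.1]
D white [ 160  260   56   79 2816] [187.8 296.7]
D white [336 265  27  27 480] [348.1 275.6]
D white [ 292  270   27   52 1174] [304.5 295.1]
D white [243 285  33  35 539] [257.4 299.3]
D white [ 189  345  104   39 2689] [242.8 368.7]
```

View pics/crop1.png

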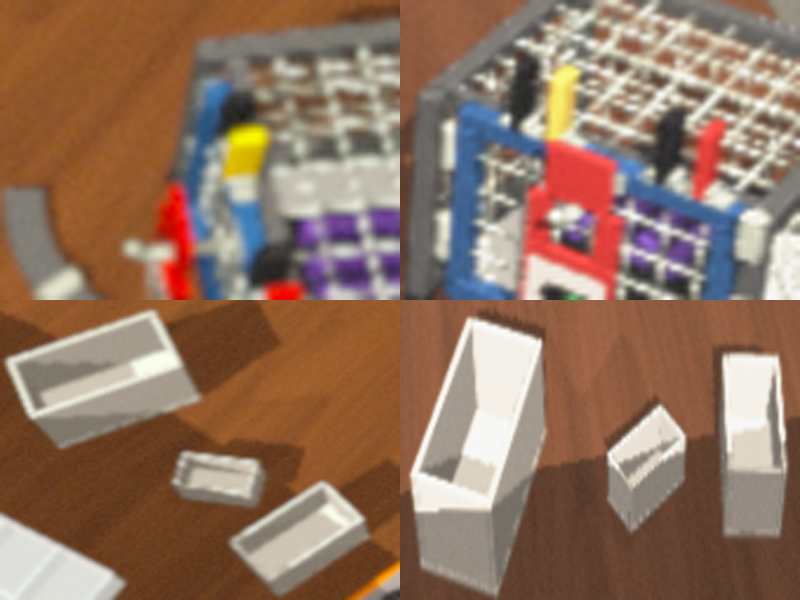

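Run:
```python
from h import *
import pickle
S,D=[pickle.load(open(n+'0.pkl','rb')) for n in ['scene','side']]
f=lambda x,y:(255+x/5,160+y/5); g=lambda x,y:(280+(x-400)/5,140+y/5)
f2=lambda x,y:(95+x*130/400,190+(y-300)/2.5); g2=lambda x,y:(155+(x-400)*.425,255+(y-300)*85/300)
for n,a,b in [('blk',(237,103),(524,58)),('yel',(247,130),(565,70)),('grip',(275,257),(670,110)),('trig',(285,290),(712,122)),('tagtop corners L',(178,190),(547,145)),]:
    p,e=tri(S,f(*a),D,g(*b)); print(n,p.round(4),round(e,4))
for n,a,b in [('big a',(152,313),(470,318)),('big b',(8,360),(414,478)),('big c',(38,413),(495,503)),('big d',(183,357),(543,338)),
 ('med a',(325,484),(723,354)),('med b',(231,543),(724,470)),('med c',(275,580),(785,470)),('med d',(366,520),(779,354)),
 ('small a',(180,453),(607,453)),('small d',(262,460),(662,406)),('small d2',(262,490),(686,437))]:
    p,e=tri(S,f2(*a),D,g2(*b)); print(n,p.round(4),round(e,4))
```

```text
blk [0.6297 0.0619 0.2141] 0.0067
yel [0.6474 0.0465 0.2163] 0.0005
grip [ 0.6994 -0.0055  0.2135] 0.0081
trig [ 0.7169 -0.0219  0.2159] 0.003
tagtop corners L [0.63   0.0076 0.1889] 0.0048
big a [ 0.2488 -0.216   0.1004] 0.0034
big b [ 0.1815 -0.3519  0.0971] 0.001
big c [ 0.2574 -0.3817  0.0947] 0.0043
big d [ 0.3207 -0.2436  0.1005] 0.0065
med a [ 0.5193 -0.268   0.0694] 0.0065
med b [ 0.4954 -0.3736  0.0661] 0.008
med c [ 0.5566 -0.3812  0.064 ] 0.0035
med d [ 0.5787 -0.2785  0.0705] 0.0037
small a [ 0.3798 -0.3239  0.053 ] 0.002
small d [ 0.4465 -0.2802  0.0436] 0.0009
small d2 [ 0.4682 -0.3063  0.0344] 0.0001
```

The middle-sized caddy at scene (192,285) / side (305,297) is the one meant: its rim measures about 60 x 107 mm at 68 mm height. The others come out around 80 x 150 x 98 mm and about 34 x 80 mm, and crop1 shows the three clearly. The gate's yaw is about 46°. I'll move above the gate for a close wrist view.

>>> play_rows(turn=[[0, 0, -1], [0, 0, -1], [0, 0, -1], [0, 0, -1], [0, 0, -1], [0, 0, -1], [0, 0, 0], [0, 0, 0], [0, 0, 0], [0, 0, 0]], translation=[[0.02, -0.03, 0.04], [0.035, -0.05, 0.04], [0.035, -0.05, 0], [0.035, -0.05, 0], [0.035, -0.05, 0], [0.035, -0.05, 0], [0.035, -0.05, 0], [0.035, -0.05, 0], [0.035, -0.05, 0], [0.035, -0.05, 0]], jaw=[0, 0, 0, 0, 0, 0, 0, 0, 0, 0])

```text
clock: 1.4
eef_pos: [0.4907, 0.1555, 0.3246]
tool_rot: [180.0, -0.0, 135.8]
ft_force: [1.3, 0.0, -0.0]
finger_gap: 0.0854
grasp_force: 0.0
```

>>> play_rows(turn=[[0, 0, 0], [0, 0, 0], [0, 0, 0], [0, 0, 0], [0, 0, 0]], translation=[[0.035, -0.05, 0], [0.035, -0.05, 0], [0.035, -0.03, 0], [0.03, -0.02, 0], [0, 0, 0]], jaw=[0.5, 0.5, 0.5, 0.5, 0.5])

```text
clock: 2.02
eef_pos: [0.626, 0.0047, 0.3238]
tool_rot: [-179.9, 0.1, 135.6]
ft_force: [-0.2, -0.3, 0.5]
finger_gap: 0.0429
grasp_force: 0.0
```

Run:
```python
from h import *
import pickle
c=snap('wrist'); save(c,'w1'); pickle.dump(c,open('w1.pkl','wb'))
s=bot.read_state(); print(s['clock'],s['joint_positions'].round(1),s['eef_pos'],s['tool_rot'],s['finger_gap'],c['C'])
```

```text
2.075 [-23.1  26.   26.2  88.5 -12.   68.3  50.9] [0.62498828 0.00641791 0.32382169] [-1.79926308e+02 -2.56481985e-02  1.35659142e+02] 0.04284698660719087 [0.57427302 0.05542824 0.44747641]
```

View pics/w1.png

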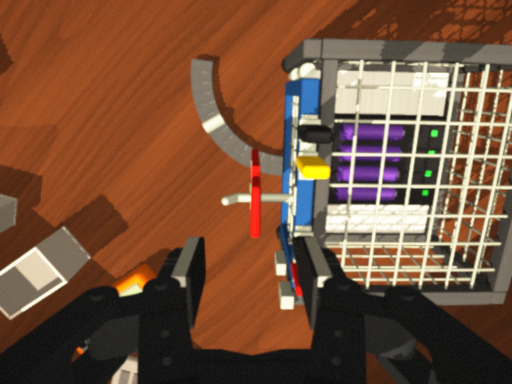

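The wrist view shows the tag edge-on at (255,150)-(255,237), the hook tip at (227,201), the black and yellow lugs at (318,133) and (315,167), and the trigger near (297,280), partly hidden by a finger. I'll measure from this view and check it against the scene and side views.

```bash
cat >> h.py <<'E'
def blobs(c,nm,mn=8):
    h=cv2.cvtColor(c['pixels'],cv2.COLOR_RGB2HSV)
    m=cv2.inRange(h,(20,150,90),(34,255,255)) if nm=='yel' else cv2.inRange(h,(0,170,90),(6,255,255))|cv2.inRange(h,(174,170,90),(180,255,255))
    k,l,st,ce=cv2.connectedComponentsWithStats(m)
    return [(l==i,st[i],ce[i]) for i in range(1,k) if st[i,4]>mn]
E
python3 - <<'E'
from h import *
import pickle
S,D,W=[pickle.load(open(n+'.pkl','rb')) for n in ['scene0','side0','w1']]
for nm in ['yel','red']:
    for m,st,ce in blobs(W,nm): 
        cs=cv2.findContours(m.astype(np.uint8),0,1)[0][0]; r=cv2.minAreaRect(cs); print(nm,st,ce.round(1),cv2.boxPoints(r).round(1).tolist())
f=lambda x,y:(255+x/5,160+y/5); g=lambda x,y:(280+(x-400)/5,140+y/5)
for n,w,a,b in [('blk',(318,133),(237,103),(524,58)),('yel',(316,167),(247,130),(565,70))]:
    print(n,tri(W,w,S,f(*a)),tri(W,w,D,g(*b)),onz(W,*w,.212))
# tag top corners in side: crop (547,145) left , (617,160) right
for w,b in [((255,150),(550,140)),((255,237),(615,155))]: print('tag',tri(W,w,D,g(*b)),onz(W,*w,.195))
print('hooktip',onz(W,225,201,.165))
E
```

```text
yel [296 156  35  24 643] [313.  167.1] [[296.0, 156.0], [330.0, 156.0], [330.0, 179.0], [296.0, 179.0]]
yel [119 278  24  15 108] [130.6 284. ] [[117.30000305175781, 283.1000061035156], [140.1999969482422, 276.5], [142.6999969482422, 285.5], [119.9000015258789, 292.0]]
red [250 148  12  90 826] [255.2 196.3] [[250.0, 148.0], [261.0, 148.0], [261.0, 237.0], [250.0, 237.0]]
red [291 262  12  34 183] [296.  279.3] [[289.5, 262.29998779296875], [296.0, 261.0], [302.6000061035156, 294.8999938964844], [296.0, 296.20001220703125]]
blk (array([0.62893537, 0.0687845 , 0.198058  ]), np.float64(0.0009162319050783294)) (array([0.62738679, 0.06806331, 0.21271604]), np.float64(0.002633138937231777)) [0.62621798 0.06832155 0.212     ]
yel (array([0.64490641, 0.05152754, 0.20728711]), np.float64(0.0006713044992414055)) (array([0.64616736, 0.05096613, 0.21254646]), np.float64(0.005948806257011253)) [0.64325925 0.05139209 0.212     ]
tag (array([0.62076624, 0.02262145, 0.18382805]), np.float64(0.026368044806551524)) [0.60639213 0.02703068 0.195     ]
tag (array([ 0.65754191, -0.02151562,  0.19949699]), np.float64(0.003606008384538135)) [ 0.65713233 -0.02251884  0.195     ]
hooktip [ 0.62399977 -0.02657409  0.165     ]
```

>>> play_rows(turn=[[0, 0, 0], [0, 0, 0], [0, 0, 0], [0, 0, 0]], translation=[[0.016, -0.0136, -0.02], [0, 0, -0.04], [0, 0, -0.03], [0, 0, 0]], jaw=[0.7, 0.7, 0.7, 0.7])

```text
clock: 2.58
eef_pos: [0.6386, -0.0048, 0.2324]
tool_rot: [-179.8, -0.2, 135.8]
ft_force: [0.8, 0.5, 0.7]
finger_gap: 0.0251
grasp_force: 0.0
```

Run:
```python
from h import *
import pickle
c=snap('wrist'); save(c,'w2'); pickle.dump(c,open('w2.pkl','wb'))
s=bot.read_state(); print(s['clock'],s['eef_pos'],s['tool_rot'],s['finger_gap'])
for m,st,ce in blobs(c,'red'): print(st,ce)
for z in (.195,.176): print(proj(c,[.641,-.0072,z]), proj(c,s['eef_pos']))
```

```text
2.625 [ 0.64008981 -0.00521219  0.2344091 ] [-1.79947023e+02 -9.36875795e-02  1.35827162e+02] 0.025593515813370285
[ 245  148   17  134 1821] [253.36628226 219.04777595]
[252.19296529 243.1443986 ] [254.00153775 279.78099603]
[252.23958033 229.01572276] [254.00153775 279.78099603]
```

View pics/w2.png

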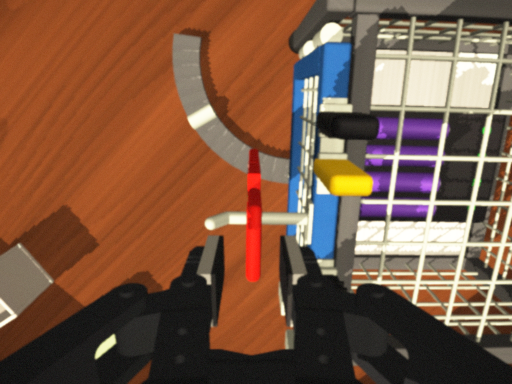

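The tag runs from (254,150) to (253,282), centred between the fingers at columns 218 and 285. Triangulating its far corner and the two lugs between the two wrist views.

Run:
```python
from h import *
import pickle
A,B=[pickle.load(open(n+'.pkl','rb')) for n in ['w1','w2']]
for n,a,b in [('tag far',(255.5,237),(253,281.5)),('yel far',(330,179),(371,194)),('hook tip',(226,201),(210,224)),('yel left far',(303,180),(337,194))]: print(n,tri(A,a,B,b))
im=np.hstack([cv2.resize(c['pixels'][100:220,270:400,::-1],None,fx=3,fy=3,interpolation=cv2.INTER_CUBIC) for c in (A,B)]); cv2.imwrite('pics/c2.png',im)
```

```text
tag far (array([ 0.65651271, -0.02152429,  0.19751521]), np.float64(0.00020224407717352606))
yel far (array([0.6600915 , 0.05310307, 0.20220263]), np.float64(0.0010342125322428002))
hook tip (array([ 0.6233284 , -0.024366  ,  0.17061391]), np.float64(0.0005697071421207022))
yel left far (array([0.63687282, 0.0412384 , 0.23324266]), np.float64(0.0029365109828254727))
```

View pics/c2.png

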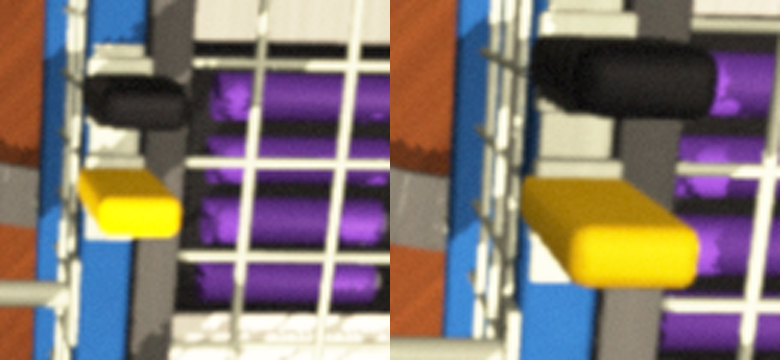

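>>> play_rows(turn=[[0, 0, 0], [0, 0, 0], [0, 0, 0], [0, 0, 0], [0, 0, 0], [0, 0, 0]], translation=[[0, 0, -0.022], [0, 0, -0.02], [0, 0, 0], [0, 0, 0], [0, 0, 0], [0, 0, 0]], jaw=[0.7, 0.7, 0.7, 1, 1, 1])

```text
clock: 3.38
eef_pos: [0.6416, -0.0065, 0.1935]
tool_rot: [179.9, 0.1, 135.7]
ft_force: [-1.3, -0.3, 3.5]
finger_gap: 0.0063
grasp_force: 60.9
```

Run:
```python
from h import *
import pickle
A,B=[pickle.load(open(n+'.pkl','rb')) for n in ['w1','w2']]
y=tri(A,(316.7,171.7),B,(351.3,185.7)); k=tri(A,(318.7,136),B,(356.7,128)); print(y,k)
d=y[0]-k[0]; print(np.linalg.norm(d),np.degrees(np.arctan2(d[1],d[0])))
s=bot.read_state(); print(s)
```

```text
(array([0.6470527 , 0.04929402, 0.20936145]), np.float64(0.0002680185736755601)) (array([0.62882639, 0.0673998 , 0.20920287]), np.float64(0.00017128708965531402))
0.02569129241766833 -44.80993838478408
{'clock': 3.375, 'joint_positions': array([-19.60327942,  35.04484352,  23.56516622,  93.41137968,
       -16.30929321,  54.87284809,  55.3264603 ]), 'dq': array([-0.02529438,  0.09553768, -0.04000567,  0.07253264, -0.008212  ,
       -0.19562447,  0.01182189]), 'effort': array([ 1.01657028e-01, -5.48807001e+01,  7.68167406e+00, -2.22985232e+01,
        4.16712812e-02, -1.21885068e-01, -1.45091497e-03]), 'eef_pos': array([ 0.64162798, -0.00648897,  0.19349613]), 'tool_rot': array([1.79931290e+02, 6.12569625e-02, 1.35743651e+02]), 'ft_force': array([-1.30081331, -0.31469186,  3.49781961]), 'ft_torque': array([-0.00229718,  0.03070252, -0.07823147]), 'grasp_force': 60.89269995689392, 'finger_gap': 0.0062693969529816}
```

>>> play_rows(turn=[[0, 0, 0], [0, 0, 0], [0, 0, 0], [0, 0, 0], [0, 0, 0], [0, 0, 0], [0, 0, 0], [0, 0, 0]], translation=[[0, 0, 0.01], [0, 0, 0.009], [0, 0, 0], [-0.01, -0.01, 0], [-0.012, -0.012, 0], [-0.012, -0.012, 0], [-0.012, -0.012, 0], [-0.005, -0.005, 0.02]], jaw=[1, 1, 1, 1, 1, 1, 1, 1])

```text
clock: 4.38
eef_pos: [0.5879, -0.0588, 0.2311]
tool_rot: [-179.9, -0.1, 135.6]
ft_force: [0.6, -0.0, 0.2]
finger_gap: 0.0066
grasp_force: 60.5
```

>>> play_rows(turn=[[0, 0, -1], [0, 0, -1], [0, 0, -1], [0, 0, -1], [0, 0, -1], [0, 0, -1], [0, 0, -1], [0, 0, -1], [0, 0, -1], [0, 0, -1]], translation=[[-0.005, -0.02, 0.01], [-0.006, -0.035, 0.01], [-0.006, -0.035, 0], [-0.006, -0.035, 0], [-0.006, -0.035, 0], [-0.006, -0.035, 0], [-0.006, -0.03, 0], [-0.006, -0.025, 0], [-0.005, -0.015, 0], [0, 0, 0]], jaw=[1, 1, 1, 1, 1, 1, 1, 1, 1, 1])

```text
clock: 5.62
eef_pos: [0.5366, -0.3253, 0.2522]
tool_rot: [180.0, 0.1, 85.3]
ft_force: [0.1, 0.4, 0.2]
finger_gap: 0.0063
grasp_force: 60.5
```

>>> play_rows(turn=[[0, 0, -1], [0, 0, -0.54], [0, 0, 0]], translation=[[0, 0, 0], [0, 0, 0], [0, 0, 0]], jaw=[1, 1, 1])

```text
clock: 6.0
eef_pos: [0.5378, -0.3232, 0.2519]
tool_rot: [180.0, 0.0, 78.0]
ft_force: [-0.5, -0.7, -1.0]
finger_gap: 0.0065
grasp_force: 60.5
```

Run:
```python
from h import *
import pickle
c=snap('wrist'); save(c,'w3'); pickle.dump(c,open('w3.pkl','wb'))
s=bot.read_state(); print(s['clock'],s['joint_positions'].round(1),s['eef_pos'],s['tool_rot'],s['finger_gap'],s['grasp_force'],c['C'])
for m,st,ce in blobs(c,'red'): print(st,ce)
```

```text
6.05 [ -1.2  33.6  41.3  93.5 -24.4  62.2  35. ] [ 0.53784448 -0.32301494  0.25183287] [1.79991230e+02 1.37283523e-02 7.80293721e+01] 0.0062610522983379754 60.501108169555664 [ 0.55247657 -0.25261321  0.3755711 ]
[ 241  153   21  171 2688] [251.2421875  244.10453869]
[385 186  11  11  97] [390.07216495 190.8556701 ]
```

View pics/w3.png

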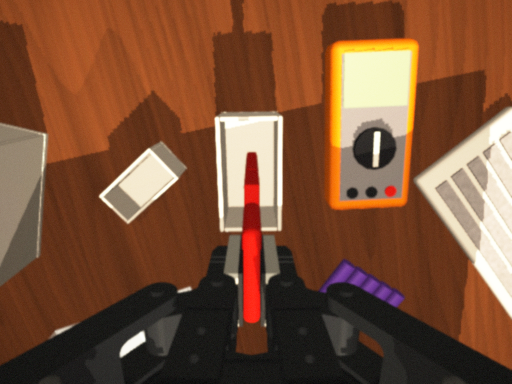

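The caddy mouth has corners (216,113), (282,113), (281,230) and (219,231). The tag's lower edge shows inside it in view at (252,153).

Run:
```python
from h import *
import pickle
W=pickle.load(open('w3.pkl','rb'))
P=np.array([onz(W,u,v,.07) for u,v in [(216,113),(282,113),(281,230),(218.5,231)]]); print(P.round(4),P.mean(0))
for i in range(4): d=P[(i+1)%4]-P[i]; print(np.linalg.norm(d),np.degrees(np.arctan2(d[1],d[0])))
for z in (.10,.115,.12): print(z,onz(W,252,153,z))
```

```text
[[ 0.5181 -0.2644  0.07  ]
 [ 0.5751 -0.2765  0.07  ]
 [ 0.5536 -0.3858  0.07  ]
 [ 0.4938 -0.3741  0.07  ]] [ 0.53514044 -0.32520741  0.07      ]
0.05820954410989007 -12.077541117916486
0.11135269263443119 -101.12408787252984
0.06089120041858024 168.9210816830188
0.11240149704750498 77.50472940619709
0.1 [ 0.54278975 -0.30068164  0.1       ]
0.115 [ 0.54331703 -0.29806516  0.115     ]
0.12 [ 0.54349279 -0.297193    0.12      ]
```

>>> play_rows(turn=[[0, 0, 0], [0, 0, 0], [0, 0, 0], [0, 0, 0], [0, 0, 0]], translation=[[-0.002, -0.002, -0.03], [0, 0, -0.035], [0, 0, -0.03], [0, 0, -0.016], [0, 0, 0]], jaw=[1, 1, 1, 1, 1])

```text
clock: 6.68
eef_pos: [0.5358, -0.3245, 0.1402]
tool_rot: [-179.9, -0.0, 78.0]
ft_force: [0.2, 0.4, -0.4]
finger_gap: 0.0066
grasp_force: 60.5
```

>>> play_rows(turn=[[0, 0, 0], [0, 0, 0], [0, 0, 0]], translation=[[0, 0, -0.002], [0, 0, -0.002], [0, 0, 0]], jaw=[1, 1, 1])

```text
clock: 7.05
eef_pos: [0.5368, -0.3249, 0.1377]
tool_rot: [179.9, 0.0, 78.1]
ft_force: [-0.7, 0.5, 5.6]
finger_gap: 0.0068
grasp_force: 61.2
```

>>> play_rows(turn=[[0, 0, 0], [0, 0, 0], [0, 0, 0], [0, 0, 0], [0, 0, 0], [0, 0, 0], [0, 0, 0], [0, 0, 0]], translation=[[0, 0, 0], [0, 0, 0], [0, 0, 0], [0, 0, 0.01], [0, 0, 0.03], [0, 0, 0.05], [0, 0.02, 0.05], [0, 0, 0]], jaw=[0.85, 0.7, 0.5, 0.3, 0.3, 0.3, 0.3, 0.3])

```text
clock: 8.05
eef_pos: [0.5383, -0.3047, 0.2812]
tool_rot: [179.6, 0.0, 78.1]
ft_force: [0.9, -1.1, -0.4]
finger_gap: 0.0597
grasp_force: 0.0
```

Run:
```python
from h import *
import pickle
c=snap('wrist'); d=snap('side')
im=np.hstack([cv2.resize(c['pixels'][100:300,150:400,::-1],(400,320)),cv2.resize(d['pixels'][230:330,250:375,::-1],(400,320),interpolation=cv2.INTER_CUBIC)]); cv2.imwrite('pics/w4.png',im)
s=bot.read_state(); print(s['clock'],s['joint_positions'].round(1),s['eef_pos'],s['tool_rot'],s['finger_gap'])
```

```text
8.15 [ -4.   31.   42.6  93.8 -22.8  64.1  32.7] [ 0.53615263 -0.30427973  0.27712941] [ 1.79939909e+02 -8.90846783e-03  7.80741303e+01] 0.0598913614953147
```

View pics/w4.png

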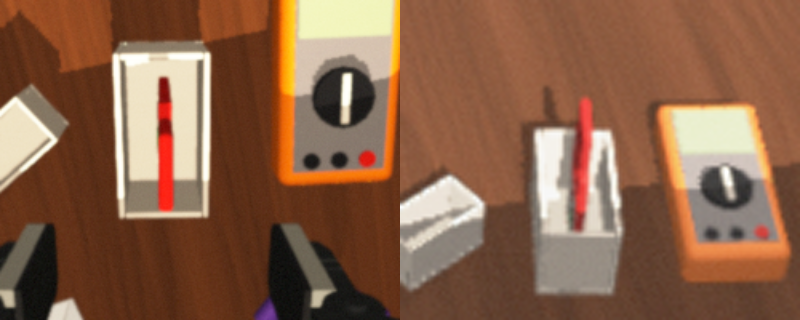

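The tag stands upright in the caddy, with its upper end at wrist crop (165,200) and the mouth around it. On to the bolt.

>>> play_rows(turn=[[0, 0, -1], [0, 0, -1], [0, 0, -1], [0, 0, -1], [0, 0, -1], [0, 0, -1], [0, 0, -0.58], [0, 0, 0], [0, 0, 0], [0, 0, 0]], translation=[[0.006, 0.023, 0.005], [0.012, 0.046, 0.005], [0.012, 0.046, 0], [0.012, 0.046, 0], [0.012, 0.046, 0], [0.012, 0.046, 0], [0.012, 0.046, 0], [0.012, 0.046, 0], [0.007, 0.023, 0], [0, 0, 0]], jaw=[0.2, 0.2, 0.2, 0.2, 0.2, 0.2, 0.2, 0.2, 0.2, 0.2])

```text
clock: 9.4
eef_pos: [0.6329, 0.0645, 0.2854]
tool_rot: [-180.0, 0.1, 45.3]
ft_force: [0.4, -0.8, -0.1]
finger_gap: 0.0683
grasp_force: 0.0
```

Run:
```python
from h import *
import pickle
c=snap('wrist'); save(c,'w5'); pickle.dump(c,open('w5.pkl','wb'))
s=bot.read_state(); print(s['clock'],s['joint_positions'].round(1),s['eef_pos'],s['tool_rot'],s['finger_gap'])
g=np.array([.7096,-.7046])
for d in (40,51,76,137,149,173): p=np.array([.597,.100])+g*d/1e3; print(d,p.round(4),proj(c,[*p,.212]).round(1))
```

```text
9.45 [-42.1  35.1  49.7  90.3 -28.1  68.  -31.7] [0.6326654  0.0621697  0.28591407] [1.79983073e+02 1.14588287e-01 4.51097465e+01] 0.06836419652174626
40 [0.6254 0.0718] [234.8 212.2]
51 [0.6332 0.0641] [252.6 212.2]
76 [0.6509 0.0465] [293.  212.2]
137 [0.6942 0.0035] [390.7 212.1]
149 [ 0.7027 -0.005 ] [409.6 212. ]
173 [ 0.7198 -0.0219] [446.9 211.9]
```

View pics/w5.png

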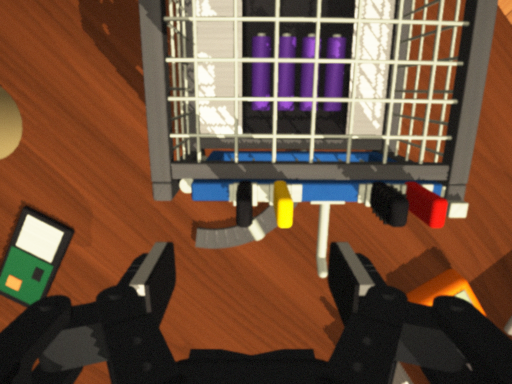

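Predicted lug columns (235 black face, 293 yellow face, 447 trigger face) match the picture within about 2 pixels. Descending and squeezing the bolt.

>>> play_rows(turn=[[0, 0, 0], [0, 0, 0], [0, 0, 0], [0, 0, 0], [0, 0, 0]], translation=[[0.0005, 0.001, -0.025], [0, 0, -0.03], [0, 0, -0.02], [0, 0, -0.008], [0, 0, 0]], jaw=[0.2, 0.2, 0.2, 0.2, 0.2])

```text
clock: 10.07
eef_pos: [0.6336, 0.0638, 0.2037]
tool_rot: [180.0, 0.0, 45.1]
ft_force: [0.1, -0.0, -0.1]
finger_gap: 0.0682
grasp_force: 0.0
```

>>> play_rows(turn=[[0, 0, 0], [0, 0, 0], [0, 0, 0], [0, 0, 0], [0, 0, 0], [0, 0, 0]], translation=[[0, 0, 0], [0, 0, 0], [0, 0, 0], [0, 0, 0], [0, 0, 0], [0, 0, 0]], jaw=[0.4, 0.6, 0.8, 0.8, 0.8, 0.8])

```text
clock: 10.82
eef_pos: [0.634, 0.0646, 0.2054]
tool_rot: [180.0, -0.1, 45.2]
ft_force: [-3.3, -0.2, 12.0]
finger_gap: 0.02
grasp_force: 60.6
```

>>> play_rows(turn=[[0, 0, 0], [0, 0, 0], [0, 0, 0], [0, 0, 0], [0, 0, 0], [0, 0, 0], [0, 0, 0], [0, 0, 0]], translation=[[0, 0, 0], [0, 0, 0], [0, 0, 0], [0, 0, 0.03], [0, 0, 0.035], [0.012, -0.012, 0.015], [0.01, -0.01, 0], [0, 0, 0]], jaw=[0.4, 0.2, 0.2, 0.2, 0.2, 0.2, 0.2, 0.2])

```text
clock: 11.82
eef_pos: [0.6554, 0.0414, 0.2825]
tool_rot: [-180.0, 0.1, 45.0]
ft_force: [0.7, 0.7, -0.0]
finger_gap: 0.0681
grasp_force: 0.0
```

Run:
```python
from h import *
c=snap('wrist'); save(c,'w6')
s=bot.read_state(); print(s['clock'],s['joint_positions'].round(1),s['eef_pos'],s['tool_rot'],s['finger_gap'])
g=np.array([.7096,-.7046])
for m,st,ce in blobs(c,'yel',60)+blobs(c,'red',60):
    print(st,ce)
    u=st[0]+st[2]
    p=onz(c,u,proj(c,[.66,.03,.212])[1],.212)[:2]-np.array([.597,.100]); print('far face dist',p@g)
```

```text
11.875 [-38.3  37.3  48.7  87.1 -29.2  69.1 -29.6] [0.65495451 0.04224131 0.2821392 ] [-1.79920257e+02  1.01043160e-01  4.50940990e+01] 0.06828561535453481
[202 181  22  48 824] [212.91626214 205.47694175]
far face dist 0.06569768285070449
[415 286  33  16  97] [432.77319588 292.64948454]
far face dist 0.20516222877607715
[ 363  182   37   48 1003] [382.39880359 205.68693918]
far face dist 0.17452244304442982
```

The yellow lug's far face is now about 62 mm from the hinge, so the bolt is fully drawn, and it stayed there after release. On to the handle.

>>> play_rows(turn=[[0, 0, 0], [0, 0, 0], [0, 0, 0], [0, 0, 0], [0, 0, 0], [0, 0, 0], [0, 0, 0]], translation=[[0.022, -0.022, 0], [0.026, -0.025, 0], [0, 0, -0.015], [0, 0, -0.03], [0, 0, -0.025], [0, 0, -0.005], [0, 0, 0]], jaw=[0.2, 0.2, 0.2, 0.2, 0.2, 0.2, 0.2])

```text
clock: 12.75
eef_pos: [0.7031, -0.0037, 0.2083]
tool_rot: [-180.0, 0.0, 45.2]
ft_force: [-0.1, -0.9, -0.4]
finger_gap: 0.0681
grasp_force: 0.0
```

>>> play_rows(turn=[[0, 0, 0], [0, 0, 0], [0, 0, 0], [0, 0, 0], [0, 0, 0], [0, 0, 0]], translation=[[0, 0, 0], [0, 0, 0], [0, 0, 0], [0, 0, 0], [0, 0, 0], [0, 0, 0]], jaw=[0.4, 0.6, 0.8, 1, 1, 1])

```text
clock: 13.5
eef_pos: [0.7042, -0.0042, 0.2118]
tool_rot: [180.0, -0.1, 45.2]
ft_force: [-6.7, 2.3, 13.6]
finger_gap: 0.0219
grasp_force: 61.3
```

Run:
```python
from h import *
s=bot.read_state(); print(s['clock'],s['joint_positions'].round(1),s['eef_pos'],s['tool_rot'],s['finger_gap'],s['ft_force'])
g=np.array([.7096,-.7046]); H=np.array([.597,.100]); r=s['eef_pos'][:2]-H; n=np.array([-.7046,-.7096])
print('along',r@g,'out',r@n)
a0=np.arctan2(r[1],r[0]); R0=np.linalg.norm(r)
# waypoints: 5deg per row
q=[H+R0*np.array([np.cos(a0-np.radians(5*i)),np.sin(a0-np.radians(5*i))]) for i in range(21)]
print(np.diff(q,axis=0).round(4).tolist())
```

```text
13.5 [-29.6  45.5  45.   82.7 -33.7  65.6 -24.1] [ 0.70418857 -0.00416833  0.21175028] [ 1.79956239e+02 -1.46688629e-01  4.51772533e+01] 0.021942270821697356 [-6.68582894  2.33830367 13.64785397]
along 0.14945801635464653 out -0.0016072224382087524
[[-0.0095, -0.0089], [-0.0102, -0.0081], [-0.0109, -0.0072], [-0.0115, -0.0062], [-0.012, -0.0052], [-0.0124, -0.0041], [-0.0127, -0.003], [-0.0129, -0.0019], [-0.013, -0.0008], [-0.013, 0.0004], [-0.013, 0.0015], [-0.0128, 0.0026], [-0.0125, 0.0037], [-0.0121, 0.0048], [-0.0117, 0.0059], [-0.0111, 0.0068], [-0.0105, 0.0078], [-0.0097, 0.0087], [-0.0089, 0.0095], [-0.0081, 0.0102]]
```

The trigger is squeezed: the gap reads 22 mm, with about 2 mm of offset as seen on the tag. Starting the swing.

>>> play_rows(turn=[[0, 0, -0.5], [0, 0, -0.5], [0, 0, -1], [0, 0, -1], [0, 0, 0]], translation=[[-0.0048, -0.0045, 0.001], [-0.0048, -0.0044, 0.001], [-0.0102, -0.0081, 0], [-0.0109, -0.0072, 0], [0, 0, 0]], jaw=[1, 1, 1, 1, 1])

```text
clock: 14.12
eef_pos: [0.6731, -0.0288, 0.2118]
tool_rot: [180.0, -0.1, 30.0]
ft_force: [1.7, 3.6, 5.6]
finger_gap: 0.0219
grasp_force: 59.7
```

Run:
```python
from h import *
s=bot.read_state(); print(s['clock'],s['joint_positions'].round(1),s['eef_pos'],s['tool_rot'],s['finger_gap'],s['ft_force'],s['ft_torque'])
r=s['eef_pos'][:2]-[.597,.1]; print(np.hypot(*r),-44.8-np.degrees(np.arctan2(r[1],r[0])))
```

```text
14.125 [-31.4  44.1  49.1  88.2 -35.8  64.3 -34.4] [ 0.67305282 -0.02876749  0.21179898] [ 1.79982285e+02 -1.28656220e-01  2.99895541e+01] 0.02191626622262028 [1.65519442 3.61943628 5.63605468] [ 0.0105516  -0.41799856 -0.08234275]
0.14954965384489805 14.632996741375273
```

Good: about 15° open with low forces. Continuing.

>>> play_rows(turn=[[0, 0, -1], [0, 0, -1], [0, 0, -1], [0, 0, -1], [0, 0, -1], [0, 0, -1], [0, 0, -1], [0, 0, -1]], translation=[[-0.0115, -0.0062, 0], [-0.012, -0.0052, 0], [-0.0124, -0.0041, 0], [-0.0127, -0.003, 0], [-0.0129, -0.0019, 0], [-0.013, -0.0008, 0], [-0.013, 0.0004, 0], [-0.013, 0.0015, 0]], jaw=[1, 1, 1, 1, 1, 1, 1, 1])

```text
clock: 15.12
eef_pos: [0.5736, -0.0478, 0.2118]
tool_rot: [-180.0, -0.2, -10.0]
ft_force: [3.1, 2.4, 6.4]
finger_gap: 0.0222
grasp_force: 61.7
```

Run:
```python
from h import *
s=bot.read_state(); print(s['clock'],s['joint_positions'].round(1),s['eef_pos'],s['tool_rot'],s['finger_gap'],s['ft_force'],s['ft_torque'])
r=s['eef_pos'][:2]-[.597,.1]; print(np.hypot(*r),-44.8-np.degrees(np.arctan2(r[1],r[0])))
```

```text
15.125 [-41.5  40.3  61.8 104.3 -40.9  60.8 -63.9] [ 0.5735651  -0.04779212  0.21177181] [-179.95113889   -0.21509714  -10.02759916] 0.022155741022970302 [3.10007581 2.41774325 6.35271263] [ 0.07590037 -0.61446868  0.00872949]
0.14963857811368733 54.210182605848246
```

Joint 3 is at 62° against a limit of 72°, so I'll go in smaller steps and watch it.

>>> play_rows(turn=[[0, 0, -1], [0, 0, -1], [0, 0, -1]], translation=[[-0.0128, 0.0026, 0], [-0.0125, 0.0037, 0], [-0.0121, 0.0048, 0]], jaw=[1, 1, 1])

```text
clock: 15.5
eef_pos: [0.5364, -0.0367, 0.2118]
tool_rot: [-179.9, -0.2, -25.0]
ft_force: [4.1, 2.5, 5.0]
finger_gap: 0.0218
grasp_force: 63.2
```

Run:
```python
from h import *
s=bot.read_state(); print(s['clock'],s['joint_positions'].round(1),s['eef_pos'],s['tool_rot'],s['finger_gap'],s['ft_force'],s['ft_torque'])
r=s['eef_pos'][:2]-[.597,.1]; print(np.hypot(*r),-44.8-np.degrees(np.arctan2(r[1],r[0])))
```

```text
15.5 [-47.4  39.5  67.1 109.9 -42.6  60.1 -76.6] [ 0.53643543 -0.03671584  0.21178123] [-179.90806885   -0.22025186  -25.02238941] 0.02183289304641543 [4.06882432 2.46479048 4.97555932] [ 0.00198078 -0.66566896  0.05762225]
0.14953022030769697 69.09314999583107
```

Joint 3 would pass its limit before the stop. The gate is now past the hold-open click, so letting go is allowed: it rests at 1.13 rad. I'll let go, turn the wrist by 180°, which unwinds joint 3, and grip again.

>>> play_rows(turn=[[0, 0, 0], [0, 0, 0], [0, 0, 0], [0, 0, 0], [0, 0, 0], [0, 0, 0.5], [0, 0, 1], [0, 0, 1], [0, 0, 1], [0, 0, 1]], translation=[[0, 0, 0], [0, 0, 0], [0, 0, 0], [0, 0, 0.02], [0, 0, 0.03], [0, 0, 0.03], [0, 0, 0.01], [0, 0, 0], [0, 0, 0], [0, 0, 0]], jaw=[0.6, 0.4, 0.2, 0.2, 0.2, 0.2, 0.2, 0.2, 0.2, 0.2])

```text
clock: 16.75
eef_pos: [0.5349, -0.0366, 0.3006]
tool_rot: [-180.0, 0.0, -2.2]
ft_force: [-0.5, -0.8, -0.1]
finger_gap: 0.0686
grasp_force: 0.0
```

Run:
```python
from h import *
s=bot.read_state(); print(s['clock'],s['joint_positions'].round(1),s['eef_pos'],s['tool_rot'],s['finger_gap'])
```

```text
16.75 [-48.4  28.1  65.2 104.7 -28.   65.5 -65.8] [ 0.53490374 -0.03658399  0.30055453] [-1.79962017e+02  1.53731441e-02 -2.15218911e+00] 0.06863194023412203
```

>>> play_rows(turn=[[0, 0, 1], [0, 0, 1], [0, 0, 1], [0, 0, 1], [0, 0, 1], [0, 0, 1], [0, 0, 1], [0, 0, 1], [0, 0, 1], [0, 0, 1]], translation=[[0.004, -0.001, 0], [0.004, -0.001, 0], [0.004, -0.002, 0], [0, 0, 0], [0, 0, 0], [0, 0, 0], [0, 0, 0], [0, 0, 0], [0, 0, 0], [0, 0, 0]], jaw=[0.2, 0.2, 0.2, 0.2, 0.2, 0.2, 0.2, 0.2, 0.2, 0.2])

```text
clock: 18.0
eef_pos: [0.5468, -0.0407, 0.3005]
tool_rot: [-180.0, -0.0, 47.8]
ft_force: [-0.3, 0.0, -0.3]
finger_gap: 0.0687
grasp_force: 0.0
```

Run:
```python
from h import *
s=bot.read_state(); print(s['clock'],s['joint_positions'].round(1),s['eef_pos'],s['tool_rot'],s['finger_gap'])
```

```text
18.0 [-39.   23.8  51.1 102.7 -20.6  63.5 -23. ] [ 0.54683447 -0.04068344  0.30051589] [-1.79964931e+02 -7.35882323e-03  4.78350707e+01] 0.0687063931615702
```

Joint 3 is unwinding, now at 51°. Completing the half turn.

>>> play_rows(turn=[[0, 0, 1], [0, 0, 1], [0, 0, 1], [0, 0, 1], [0, 0, 1], [0, 0, 1], [0, 0, 1], [0, 0, 1], [0, 0, 1], [0, 0, 1]], translation=[[0, 0, 0], [0, 0, 0], [0, 0, 0], [0, 0, 0], [0, 0, 0], [0, 0, 0], [0, 0, 0], [0, 0, 0], [0, 0, 0], [0, 0, 0]], jaw=[0.2, 0.2, 0.2, 0.2, 0.2, 0.2, 0.2, 0.2, 0.2, 0.2])

```text
clock: 19.25
eef_pos: [0.5468, -0.0407, 0.3005]
tool_rot: [-180.0, -0.0, 97.8]
ft_force: [0.0, -0.3, -0.9]
finger_gap: 0.0683
grasp_force: 0.0
```

>>> play_rows(turn=[[0, 0, 1], [0, 0, 1], [0, 0, 1], [0, 0, 1], [0, 0, 1], [0, 0, 1], [0, 0, 1], [0, 0, 1], [0, 0, 1], [0, 0, 1]], translation=[[0, 0, 0], [0, 0, 0], [0, 0, 0], [0, 0, 0], [0, 0, 0], [0, 0, 0], [0, 0, 0], [0, 0, 0], [0, 0, 0], [0, 0, 0]], jaw=[0.2, 0.2, 0.2, 0.2, 0.2, 0.2, 0.2, 0.2, 0.2, 0.2])

```text
clock: 20.5
eef_pos: [0.5468, -0.0408, 0.3005]
tool_rot: [180.0, -0.0, 147.8]
ft_force: [-0.3, 0.2, -0.3]
finger_gap: 0.0682
grasp_force: 0.0
```

>>> play_rows(turn=[[0, 0, 1], [0, 0, 1], [0, 0, 0.55], [0, 0, 0]], translation=[[0, 0, 0], [0, 0, 0], [0, 0, 0], [0, 0, 0]], jaw=[0.2, 0.2, 0.2, 0.2])

```text
clock: 21.0
eef_pos: [0.5468, -0.0408, 0.3005]
tool_rot: [180.0, -0.0, 160.4]
ft_force: [-0.5, -0.4, -0.5]
finger_gap: 0.0687
grasp_force: 0.0
```

Run:
```python
from h import *
import pickle
c=snap('wrist'); save(c,'w7'); pickle.dump(c,open('w7.pkl','wb'))
s=bot.read_state(); print(s['clock'],s['joint_positions'].round(1),s['eef_pos'],s['tool_rot'],s['finger_gap'])
for a in (64.7,):
  t=np.radians(-44.8-a); g=np.array([np.cos(t),np.sin(t)])
  for d in (40,62,137,149,173): p=np.array([.597,.1])+g*d/1e3; print(d,p.round(4),proj(c,[*p,.212]).round(1))
```

```text
21.05 [-21.2  18.7  26.2 101.8  -9.3  61.6  78.6] [ 0.54681899 -0.04088362  0.30053641] [ 1.79991246e+02 -1.83580480e-02  1.60341142e+02] 0.06859819336647134
40 [0.5836 0.0623] [415.6 205. ]
62 [0.5763 0.0416] [383.2 205.1]
137 [ 0.5513 -0.0291] [270.7 205.5]
149 [ 0.5473 -0.0405] [252.5 205.6]
173 [ 0.5393 -0.0631] [216.2 205.7]
```

View pics/w7.png

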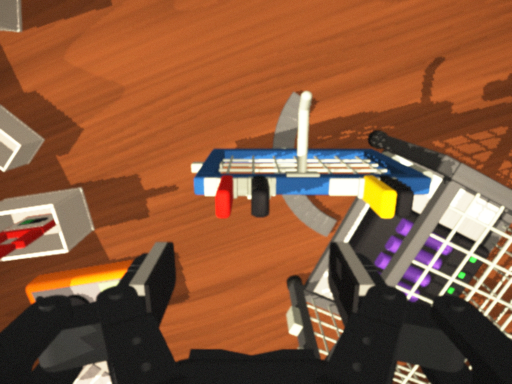

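The gate holds at about 65°, and the red (216-232) and black (252-270) lugs are where predicted. The tag is still in its caddy. Gripping again.

>>> play_rows(turn=[[0, 0, 0], [0, 0, 0], [0, 0, 0], [0, 0, 0], [0, 0, 0], [0, 0, 0], [0, 0, 0], [0, 0, 0], [0, 0, 0], [0, 0, 0]], translation=[[0, 0, -0.025], [0, 0, -0.04], [0, 0, -0.02], [0, 0, -0.005], [0, 0, 0], [0, 0, 0], [0, 0, 0], [0, 0, 0], [0, 0, 0], [0, 0, 0]], jaw=[0.2, 0.2, 0.2, 0.2, 0.2, 0.4, 0.6, 0.8, 1, 1])

```text
clock: 22.3
eef_pos: [0.5479, -0.0412, 0.2123]
tool_rot: [180.0, 0.1, 160.4]
ft_force: [-2.3, -0.2, 9.2]
finger_gap: 0.0223
grasp_force: 60.3
```

Run:
```python
from h import *
s=bot.read_state(); print(s['clock'],s['joint_positions'].round(1),s['eef_pos'],s['tool_rot'],s['finger_gap'],s['ft_force'])
H=np.array([.597,.1]); r=s['eef_pos'][:2]-H; a0=np.arctan2(r[1],r[0]); R0=np.linalg.norm(r); print(R0,-44.8-np.degrees(a0))
q=[H+R0*np.array([np.cos(a0-np.radians(5*i)),np.sin(a0-np.radians(5*i))]) for i in range(9)]
print(np.diff(q,axis=0).round(4).tolist())
```

```text
22.3 [-19.2  24.9  24.3 106.8 -12.9  50.8  81.7] [ 0.54793409 -0.0412237   0.21228082] [1.79957091e+02 1.43971162e-01 1.60398747e+02] 0.022293870626219146 [-2.25240417 -0.152579    9.23867975]
0.1495045018162994 64.3589656833702
[[-0.0121, 0.0048], [-0.0117, 0.0059], [-0.0111, 0.0068], [-0.0105, 0.0078], [-0.0097, 0.0087], [-0.009, 0.0095], [-0.0081, 0.0102], [-0.0072, 0.0109]]
```

>>> play_rows(turn=[[0, 0, -1], [0, 0, -1], [0, 0, -1], [0, 0, -1], [0, 0, -1], [0, 0, -1], [0, 0, 0]], translation=[[-0.0121, 0.0048, 0], [-0.0117, 0.0059, 0], [-0.0111, 0.0068, 0], [-0.0105, 0.0078, 0], [-0.0097, 0.0087, 0], [-0.009, 0.0095, 0], [0, 0, 0]], jaw=[1, 1, 1, 1, 1, 1, 1])

```text
clock: 23.18
eef_pos: [0.4841, 0.0024, 0.2123]
tool_rot: [179.8, 0.1, 130.4]
ft_force: [0.7, -2.6, 5.8]
finger_gap: 0.0221
grasp_force: 61.9
```

>>> play_rows(turn=[[0, 0, -0.6], [0, 0, 0]], translation=[[-0.0051, 0.006, 0], [0, 0, 0]], jaw=[1, 1])

```text
clock: 23.42
eef_pos: [0.4793, 0.0083, 0.2123]
tool_rot: [179.8, 0.1, 127.4]
ft_force: [1.7, -3.5, 7.7]
finger_gap: 0.0214
grasp_force: 62.1
```

Run:
```python
from h import *
s=bot.read_state(); print(s['clock'],s['joint_positions'].round(1),s['eef_pos'],s['tool_rot'],s['finger_gap'],s['ft_force'],s['ft_torque'])
H=np.array([.597,.1]); r=s['eef_pos'][:2]-H; a0=np.arctan2(r[1],r[0]); R0=np.linalg.norm(r); print(R0,-44.8-np.degrees(a0),225.2-s['tool_rot'][2])
```

```text
23.425 [-33.3  18.9  32.6 117.  -13.7  47.4  44.5] [0.47931759 0.00828228 0.21226033] [1.79826330e+02 1.40858376e-01 1.27367523e+02] 0.02144713566200583 [ 1.66517355 -3.54265056  7.67708718] [-0.93273137  0.30813935 -0.06844354]
0.14920217973890354 97.26834592014491 97.83247706303217
```

>>> play_rows(turn=[[0, 0, -0.2], [0, 0, 0]], translation=[[-0.0016, 0.0021, 0], [0, 0, 0]], jaw=[1, 1])

```text
clock: 23.68
eef_pos: [0.4779, 0.0102, 0.2122]
tool_rot: [179.8, 0.1, 126.4]
ft_force: [2.1, -2.1, 8.4]
finger_gap: 0.0221
grasp_force: 62.2
```

>>> play_rows(turn=[[0, 0, -0.1], [0, 0, 0]], translation=[[-0.0016, 0.0021, 0], [0, 0, 0]], jaw=[1, 1])

```text
clock: 23.92
eef_pos: [0.4773, 0.011, 0.2123]
tool_rot: [179.8, 0.3, 125.8]
ft_force: [5.3, -5.3, 3.5]
finger_gap: 0.022
grasp_force: 61.8
```

Run:
```python
from h import *
s=bot.read_state(); print(s['clock'],s['eef_pos'],s['tool_rot'],s['finger_gap'],s['ft_force'],s['ft_torque'])
```

```text
23.925 [0.47727796 0.0109959  0.2122781 ] [179.77255339   0.30895668 125.84746648] 0.02202795915398193 [ 5.25819067 -5.28592084  3.49831958] [-1.63311389 -0.38467929  0.06736009]
```

The gate is on its stop: 2.6 mm commanded gave 1 mm of motion, and the force rose. One more small push for margin, then a final look.

>>> play_rows(turn=[[0, 0, 0], [0, 0, 0], [0, 0, 0]], translation=[[-0.0016, 0.0021, 0], [0, 0, 0], [0, 0, 0]], jaw=[1, 1, 1])

```text
clock: 24.3
eef_pos: [0.4769, 0.0115, 0.2123]
tool_rot: [179.7, 0.5, 125.8]
ft_force: [9.8, -10.8, -0.6]
finger_gap: 0.0218
grasp_force: 61.4
```

Run:
```python
from h import *
s=bot.read_state(); print(s['clock'],s['eef_pos'],s['tool_rot'],s['finger_gap'],s['ft_force'],s['grasp_force'])
c=snap('scene'); d=snap('side')
im=np.hstack([cv2.resize(x['pixels'][:,:,::-1][y:y+225,a:a+300],(400,300)) for x,a,y in ((c,130,110),(d,160,120))]); cv2.imwrite('pics/fin.png',im)
```

```text
24.3 [0.47686182 0.01153588 0.21229513] [179.71265108   0.4888344  125.75184726] 0.021818021781485945 [  9.75395939 -10.78823607  -0.58299357] 61.42848014831543
```

View pics/fin.png

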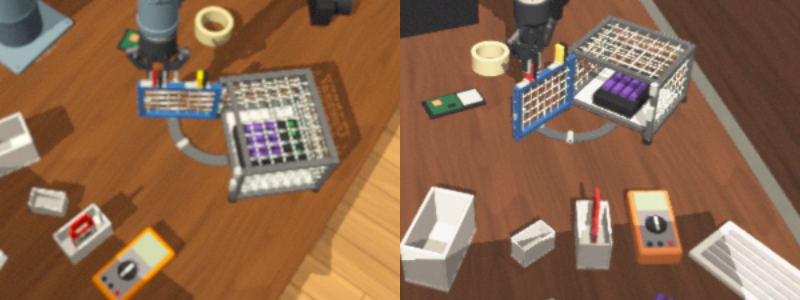

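The gate is fully open and held at crop (180,95). The tag stands in the caddy at (85,225), and the multimeter, tape and phone are where they were. Handing in.

```bash
python3 -c "
from workcell import bot
print(bot.close_job())"
```

```text
the job is handed in; nothing more can be done
None
```

The job is handed in at about 24 s: the tag stands in the caddy, the bolt is drawn, and the gate is held against its stop with the trigger squeezed. I let go of the gate once, just past its click, to re-grip because a joint was nearing its limit.

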